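# Shim the bowl cradle and hold the pack tight

### The arm

A 6-joint arm with a two-finger parallel gripper is mounted at the origin on the work surface. World frame = base frame: x ahead of the robot, y to its left, z up, the work surface at z = 0. Lengths are in m, angles in rad, forces in N, time in s.
With the tool pointing down it reaches from about 0.35 to 0.775 m from the base axis. Payload 5.5 kg.
Tool frame: the origin (TCP) lies at the very end of the fingers, on their centre line; the grasp point (between the pads) lies 19 mm behind it; z points along the fingers, y is the direction in which the jaws open and shut (so a half turn about z gives the same grasp; the last joint's range is limited). The gripper opens to 85 mm and grips with 20 to 120 N. Pads are 22 mm wide; open, the fingers measure 114 mm over their backs; the gripper's body (76 mm by 85 mm) begins 54 mm behind the grasp point. The pads swing forward as they close: fully open they stand 13 mm farther back than shut.
Start: joints at [1.066, 0.313, 0.046, 1.304, 0, 1.431], TCP at [0.205, 0.537, 0.231] pointing down, gripper open.
Joint ranges: [-2.76, 2.76], [-0.86, 1.69], [-1.03, 1.26], [-2.2, 2.34], [-1.47, 1.5], [-3.14, 3.14]. Speed limits (rad/s): [2.57, 2.57, 3.14, 3.14, 3.14, 3.14].

### API

Orientations are given as a unit quaternion [w, x, y, z].
In Python, from workcell import get_state, read_camera, hand_in, find_in, silhouettes gives the robot as it stands. The module is installed in compiled form; this text tells all that it offers.
- The arm moves only by the tool send_rows, never from a script. Its argument "deltas" is a list that holds one entry, the list of rows, each a list of 6 numbers: the shift along the world's x, y, z in cm, then the turn, a rotation vector about the world's x, y, z in degrees. In form: [[[dx, dy, dz, wx, wy, wz], ...]]. A call has 1 to 12 rows; each row is the pose to reach, as a shift and turn from the pose commanded when the call began; what a row does not reach only later rows make up. A row lasts 1/10 s, in which the tool goes at most 50 mm and 8.59 degrees, less where a joint would pass 70% of its speed; a pose out of reach is approached as far as the arm can. A call with a gripper value outside its range is refused whole. "jaw" is the opening, from -1 (shut) to 1 (fully open), so that 0 is half open, set as the call begins (left out, the last holds). The fingers move at their own pace and stop on an object; "force" is the grip in N (left out, the last holds). Time passes only in rows, so rows that repeat a pose let the fingers close. It gives the time, the measured TCP pose, the force and the opening at its end, in the units of the state.
- get_state(): the state, without advancing time (a new reading comes with each control period).
- read_camera(name): name is "scene" or "top"; returns a dict with "img" (420x560x3 uint8, red, green, blue), "z_map" (420x560 float32, m along the optical axis (not along the pixel's ray), 0 where there is no reading), "vfov" (degrees; the focal length in pixels is half the picture's height over the tangent of half this angle, whatever the lens; pixels are square), "cx", "cy" (the principal point, pixels), "R" (3x3) and "t" (3): a world point X has camera coordinates R X + t. Camera axes: x right, y down, z forward; pixel columns grow to the right and rows downward; lengths in m; the calibration is good to about 2 mm. A picture is of the moment at which its call begins.
- hand_in(): hands the job in, once; it reports no verdict.
Trained networks look in a picture, given as the dict that the camera call returned (one of the last four; its "shot" number tells which), for a name from the list of things; names that differ only in an ending like _2 or _b are one class to them, and where a whole thing is asked for, a point or a joint stands for the part that bears it (a point fixed in the world has none). Each returns a list of dicts, best first, with "conf" (0 to 1); they miss things now and then, are a little off and sometimes report something else, mostly with a low value. They report only what shows in the picture. A call takes as long as a camera call. They do not tell look-alikes from the thing itself.
- find_in(picture, thing): "box" ([centre column, centre row, width, height] in pixels, round what is visible of it).
- silhouettes(picture, thing): "mask" (420x560 bool, what is visible of it) and "box" ([centre column, centre row, width, height] in pixels, round what is visible of it).
The state is a dict: "clock": time; "joint_pos": joint angles; "qvel": joint speeds; "tau": joint torques, N m; "tcp_pos": TCP position; "orientation": TCP orientation; "wrist_force": force on the tool from outside, world axes, zero at the start; "ft_torque": the same for the moment, N m; "finger_gap": finger opening in m.
Only numpy, scipy, OpenCV 4.12 (cv2) and the standard library are available. Lean on these libraries where they do the work, as an engineer would, in place of code of your own. Each camera call takes 0.05 s, during which the arm holds its last target.

### The job

Swing the raised keeper bar of the bowl cradle down flat into its fork, then stand wooden spacers from the rack one by one upright on the board, side by side and midway across it, in the gap between the bar and the bowl's plinth, until the plinth's short sprung travel is enough to close what is left of the gap. Then push the plinth from behind, so that the spacers are pinched firmly between plinth and bar, and finish while still holding it pushed: do not let go. Unused spacers stay in the rack; leave the brass bowl, the mallet and the chime alone.

Things in the scene. Friction and masses are not known exactly. Their poses are not given: they have to be found in the camera images.
- cradle: Fixed plywood board 300 x 180 x 18 mm that carries plinth and end frame; origin at the centre of its underside. Its +x axis runs along the 300 mm length from the plinth to the end frame (the pushing direction), z up. Two guide strips 12 mm wide and 10 mm high flank the plinth at y = +-63 mm.
- plinth (a joint): Travel in m of the plinth along the board's +x towards the end frame: 0 = rest (a weak return spring of 0.5 to 3 N pushes it back there when let go), 0.028 = end of its travel. It cannot go further, so the gap can be closed only when the spacers leave at most 28 mm of it.
- plinth_front (a point): Centre of the plinth's flat front face, which looks to the board's +x at the gap. The plinth is a pale wooden box 120 mm along x, 110 mm wide, 55 mm high, standing on the board; this point is 27.5 mm above the board's top. A white bowl of 100 mm diameter, fixed on the plinth, reaches 93 mm above the board's top.
- plinth_back (a point): Centre of the plinth's flat back face (looks to the board's -x), 27.5 mm above the board's top: push here along the board's +x. The board's bare margin behind it is 30 mm wide.
- end_frame: Fixed wooden end frame standing on the board, same axes as the board; origin at the board's top level, midway across the board, in the plane of the shut keeper bar's inner face (the face towards the plinth). So the gap to fill is the distance along x from plinth_front to this origin, 50 to 76 mm with the plinth at rest. Hinge post at y = -72 mm, fork at y = +76 mm (66 to 86), both 62 mm high; the bar lies in x = 0 to 16 mm and the fork's inner cheek reaches to x = -12 mm.
- keeper_bar (a joint): Angle in rad of the keeper bar, a dark wooden bar 172 x 28 x 16 mm, hinged at the end frame's y = -72 mm, 40 mm above the board's top, about the x axis like a toll barrier. 0 = shut: level, lying in the fork, its top face 54 mm above the board's top. Grows as its free (+y) end rises. A stiff hinge (0.16 N m) holds it wherever it is left; press its top down to shut it.
- bar_push (a point): Point on the middle of the keeper bar's top face, 115 mm from the hinge axis, moves with the bar: a place to press down on.
- rack: Fixed wooden spacer rack 148 x 64 mm; its x axis runs along the 148 mm row. Four slots of 22 mm at x = -51, -17, 17, 51 mm, floor 8 mm above the table, with ridges 28 mm high between, open at the y ends. Origin at the centre of its underside.
- spacer0: One of four equal plain wooden spacers, 18 mm thick (its x), 50 mm wide (its y), 95 mm tall (z), about 55 g, standing upright in the rack with its foot in a slot; origin at the centre of its underside.
- spacer1: One of four equal plain wooden spacers, 18 mm thick (its x), 50 mm wide (its y), 95 mm tall (z), about 55 g, standing upright in the rack with its foot in a slot; origin at the centre of its underside.
- spacer2: One of four equal plain wooden spacers, 18 mm thick (its x), 50 mm wide (its y), 95 mm tall (z), about 55 g, standing upright in the rack with its foot in a slot; origin at the centre of its underside.
- spacer3: One of four equal plain wooden spacers, 18 mm thick (its x), 50 mm wide (its y), 95 mm tall (z), about 55 g, standing upright in the rack with its foot in a slot; origin at the centre of its underside.
- brass_bowl: Bystander: loose brass bowl, 90 mm diameter, 42 mm high, origin at the centre of its underside. Leave alone.
- mallet: Bystander: loose mallet 165 mm long along its x, 32 mm thick felt head, origin at mid-length on the underside. Leave alone.
- chime_stand: Bystander: aluminium chime tube on a dark wooden block 130 mm along its y, 50 mm wide, 34 mm high in all, origin under its centre. Leave alone.
Things that resemble listed ones, but are neither listed nor needed, are in the scene too. What is shaped like the spacer2 but purple is not meant.

How it is judged:
By the outcome, as a careful person would: the job done as asked, in the order asked, and still so for the second after the job is handed in, while the arm keeps its last pose, push and grip.
It also fails if it takes over 72 s, if anything falls off the work surface, if the arm or the gripper's body presses on something with over 40 N, if the wrist force passes 120 N, or if a joint passes its speed limit or range.

## Working session

There is one attempt and no reset: what is moved stays moved. The work goes in short steps, Python scripts to look and compute and a tool call to move; the robot and the scene stay as the last step left them, time stands still between calls to the robot, and variables do not carry over. Pictures are saved under pics/ and viewed, and the job is handed in when it is done.

Besides the shell and the picture viewer there is one more tool, called after "Call:" as name(argument=value, ...) on one line, values as JSON. send_rows: Moves the arm, as the interface text tells. Its arguments: {"type":"object","properties":{"deltas":{"type":"array","items":{"type":"array","items":{"type":"array","items":{"type":"number"}}}},"jaw":{"type":"number"},"force":{"type":"number"}},"required":["deltas"]}

```bash
mkdir -p pics; ls; cat > h.py <<'E'
import numpy as np,cv2,pickle
from workcell import *
def cam(n):
    p=read_camera(n); return p
def save(p,fn,crop=None,scale=1):
    im=p["img"][:,:,::-1]
    if crop: c0,r0,c1,r1=crop; im=im[r0:r1,c0:c1]
    im=cv2.resize(im,None,fx=scale,fy=scale,interpolation=cv2.INTER_CUBIC)
    cv2.imwrite("pics/"+fn,im)
def K(p):
    f=p["img"].shape[0]/2/np.tan(np.radians(p["vfov"])/2); return f,p["cx"],p["cy"]
def cloud(p):
    f,cx,cy=K(p); z=p["z_map"]; r,c=np.mgrid[:z.shape[0],:z.shape[1]]
    C=np.stack([(c-cx)/f*z,(r-cy)/f*z,z],-1)
    W=(C-np.array(p["t"]))@np.array(p["R"]); W[z==0]=np.nan
    return W
def proj(p,X):
    f,cx,cy=K(p); C=np.atleast_2d(X)@np.array(p["R"]).T+np.array(p["t"])
    return np.stack([C[:,0]/C[:,2]*f+cx,C[:,1]/C[:,2]*f+cy],-1)
E
python3 - <<'E'
from h import *
s=get_state();print(s)
for n in("scene","top"):
    p=cam(n);save(p,n+"0.png",scale=1.4);pickle.dump(p,open(n+"0.pkl","wb"))
    print(n,p["vfov"],p["cx"],p["cy"],np.array(p["R"]).round(3).tolist(),p["t"])
    for t in["cradle","plinth","end_frame","keeper_bar","rack","spacer0","brass_bowl","mallet","chime_stand"]:
        print(t,[(np.round(d["box"]).astype(int).tolist(),round(d["conf"],2)) for d in find_in(p,t)][:6])
E
```

```text
pics
{'clock': 0.0, 'joint_pos': array([1.06642871e+00, 3.14000674e-01, 4.49519673e-02, 1.30358345e+00,
       7.40410887e-06, 1.43121444e+00]), 'qvel': array([ 1.41475770e-04, -1.34089511e-03, -7.75111941e-05, -9.86423127e-04,
       -3.19592650e-04, -3.56673656e-04]), 'tau': array([-1.17487096e-03, -4.80625105e+01,  2.98533475e+01,  1.93056866e-02,
       -2.20772808e-04,  2.29602057e-05]), 'tcp_pos': array([0.20487573, 0.53670935, 0.23039766]), 'orientation': array([-2.93977892e-04,  1.81383189e-01,  9.83412068e-01, -8.69575981e-04]), 'wrist_force': array([-0.05749024,  0.44586627, -0.08523177]), 'ft_torque': array([ 0.0392721 , -0.0129532 ,  0.01868605]), 'finger_gap': 0.08540694432049727}
scene 44.537437583678496 280.92354447845975 203.90442849819684 [[-0.593, 0.805, 0.017], [0.511, 0.392, -0.765], [-0.622, -0.445, -0.644]] [ 0.41197669 -0.21427534  1.4198593 ]
cradle [([255, 162, 20, 41], 0.33)]
plinth [([400, 260, 90, 82], 0.95)]
end_frame [([350, 221, 82, 65], 0.67)]
keeper_bar [([357, 208, 67, 21], 0.74)]
rack [([242, 176, 56, 37], 0.85)]
spacer0 [([214, 126, 13, 34], 0.92),
[... 287 characters left out ...]
177599179 206.99373753441859 [[-0.021, -1.0, 0.012], [-0.996, 0.02, -0.091], [0.091, -0.013, -0.996]] [-0.07598307  0.61797432  0.99207727]
cradle [([193, 236, 126, 96], 0.94), ([214, 151, 29, 57], 0.51)]
plinth [([169, 231, 57, 56], 0.58)]
end_frame [([218, 247, 37, 71], 0.91)]
keeper_bar [([211, 243, 21, 66], 0.6), ([218, 246, 37, 70], 0.47)]
rack [([335, 255, 60, 37], 0.64), ([169, 229, 56, 55], 0.55)]
spacer0 [([339, 208, 16, 19], 0.8), ([396, 277, 32, 11], 0.79), ([365, 257, 17, 19], 0.75), ([337, 254, 19, 20], 0.74), ([350, 258, 15, 19], 0.71), ([324, 249, 20, 22], 0.7)]
brass_bowl [([256, 160, 36, 35], 0.77)]
mallet [([214, 150, 32, 56], 0.98)]
chime_stand [([389, 186, 52, 25], 0.56)]
```

View pics/scene0.png

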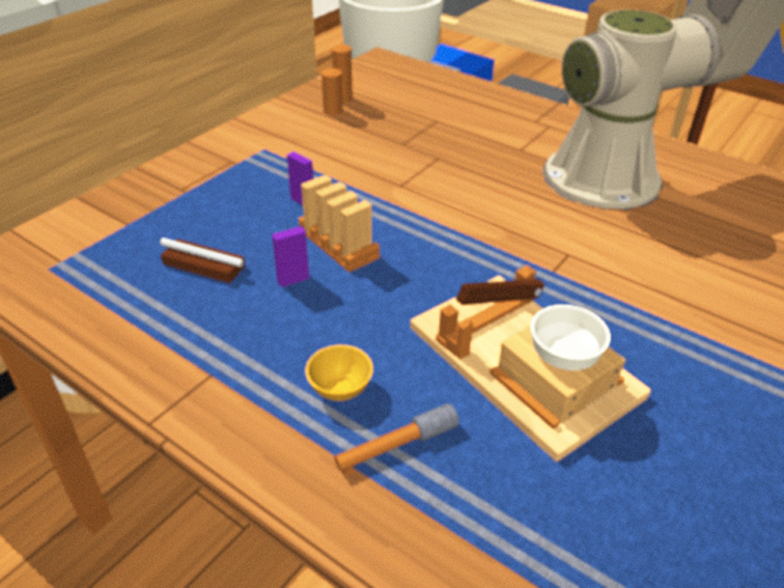

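View pics/top0.png

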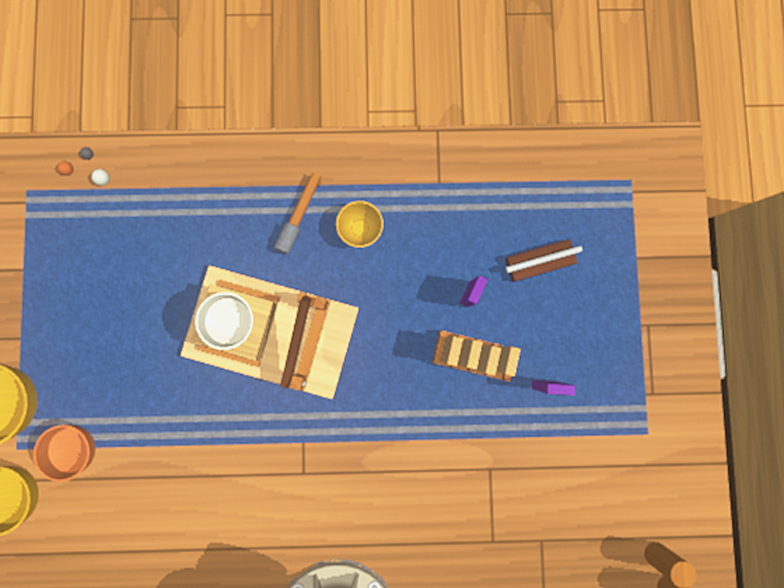

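The rack at about (340,222) in the scene view holds four wooden spacers. Two purple look-alikes stand beside it, at about (300,180) and (291,257). The cradle is at (530,365), with its bar raised. Next I'll measure everything from the depth clouds.

```bash
python3 - <<'E'
from h import *
T=pickle.load(open("top0.pkl","rb"));S=pickle.load(open("scene0.pkl","rb"))
W=cloud(T);WS=cloud(S)
def pts(W,box):
    c,r,w,h=box; return W[int(r-h/2):int(r+h/2)+1,int(c-w/2):int(c+w/2)+1].reshape(-1,3)
save(T,"cr.png",(120,180,270,300),5); save(T,"rk.png",(295,180,420,290),6)
save(S,"crS.png",(285,180,470,335),4)
# table height
print("table",np.nanmedian(W[300:310,200:300,2]),np.nanmedian(WS[330:350,330:360,2]))
# board
for nm,X in(("top",W),("scene",WS)):
    b=X.reshape(-1,3);b=b[~np.isnan(b).any(1)]
    m=(b[:,0]>.25)&(b[:,0]<.75)&(b[:,1]>-.12)&(b[:,1]<.4)&(b[:,2]>.012)&(b[:,2]<.14)
    q=b[m]; h,e=np.histogram(q[:,2],np.arange(.01,.14,.004)); print(nm,m.sum(),dict(zip(e[:-1].round(3),h)))
    t=b[(b[:,0]>.25)&(b[:,0]<.65)&(b[:,1]>-.08)&(b[:,1]<.4)&(abs(b[:,2]-.018)<.004)]
    r=cv2.minAreaRect(t[:,:2].astype(np.float32)*1000);print(r)
    t=b[(b[:,0]>.15)&(b[:,0]<.65)&(b[:,1]>-.45)&(b[:,1]<-.1)&(b[:,2]>.085)&(b[:,2]<.13)]
    print(len(t),t.min(0) if len(t) else 0,t.max(0) if len(t) else 0)
E
```

```text
table 0.0015572108651545256 0.0023166778157739125
top 8159 {np.float64(0.01): np.int64(47), np.float64(0.014): np.int64(1487), np.float64(0.018): np.int64(2295), np.float64(0.022): np.int64(243), np.float64(0.026): np.int64(535), np.float64(0.03): np.int64(459), np.float64(0.034): np.int64(51), np.float64(0.038): np.int64(68), np.float64(0.042): np.int64(84), np.float64(0.046): np.int64(15), np.float64(0.05): np.int64(16), np.float64(0.054): np.int64(16), np.float64(0.058): np.int64(22), np.float64(0.062): np.int64(25), np.float64(0.066): np.int64(64), np.float64(0.07): np.int64(507), np.float64(0.074): np.int64(493), np.float64(0.078): np.int64(483), np.float64(0.082): np.int64(331), np.float64(0.086): np.int64(131), np.float64(0.09): np.int64(78), np.float64(0.094): np.int64(69), np.float64(0.098): np.int64(96), np.float64(0.102): np.int64(62), np.float64(0.106): np.int64(124), np.float64(0.11): np.int64(195), np.float64(0.114): np.int64(37), np.float64(0.118): np.int64(37), np.float64(0.122): np.int64(27), np.float64(0.126): np.int64(27), np.float64(0.13): np.int64(30), np.float64
[... 772 characters left out ...]
): np.int64(982), np.float64(0.078): np.int64(595), np.float64(0.082): np.int64(346), np.float64(0.086): np.int64(257), np.float64(0.09): np.int64(201), np.float64(0.094): np.int64(205), np.float64(0.098): np.int64(221), np.float64(0.102): np.int64(229), np.float64(0.106): np.int64(233), np.float64(0.11): np.int64(352), np.float64(0.114): np.int64(100), np.float64(0.118): np.int64(52), np.float64(0.122): np.int64(42), np.float64(0.126): np.int64(41), np.float64(0.13): np.int64(35), np.float64(0.134): np.int64(10)}
((543.3552856445312, 116.85486602783203), (302.2796325683594, 182.1114044189453), 73.1657943725586)
1253 [ 0.41785569 -0.43364709  0.08503662] [ 0.63457728 -0.2043326   0.10890271]
```

```bash
python3 -c "
import cv2,numpy as np
a=cv2.imread('pics/cr.png');b=cv2.imread('pics/crS.png');print(a.shape,b.shape)"
```

```text
(600, 750, 3) (620, 740, 3)
```

View pics/cr.png

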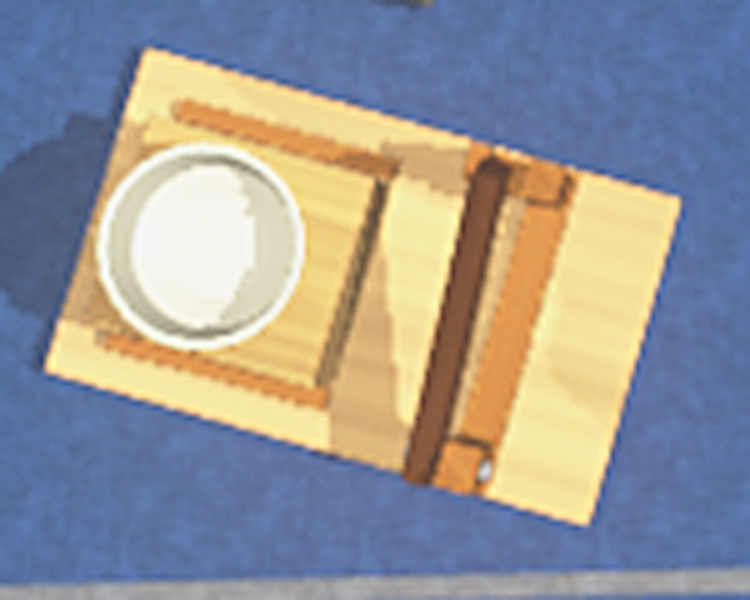

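View pics/rk.png

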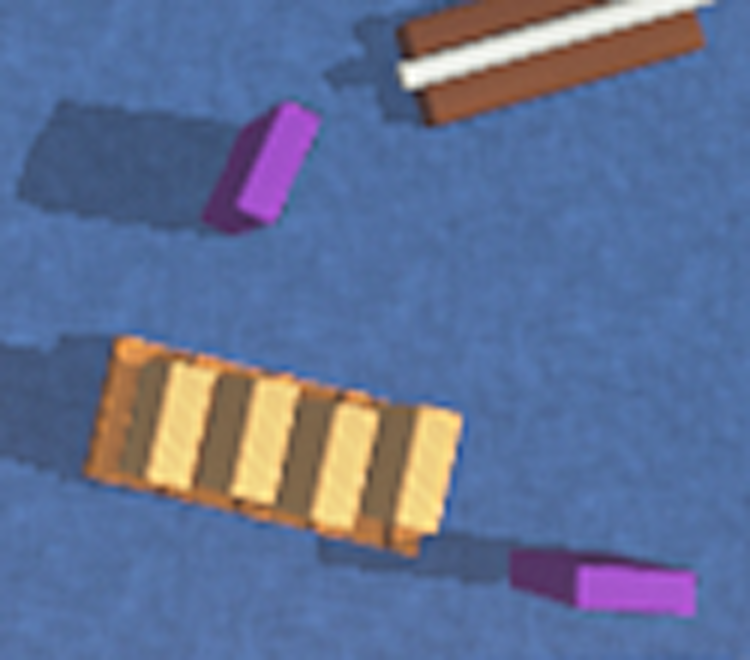

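View pics/crS.png

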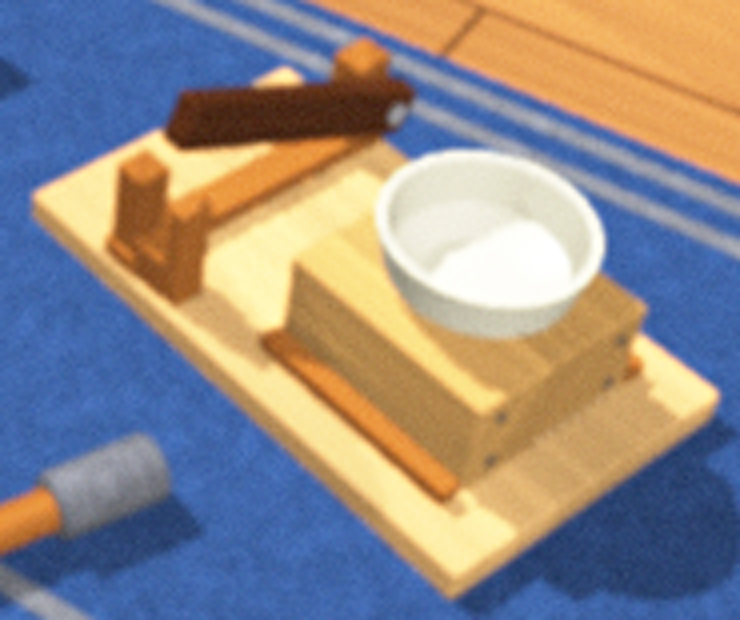

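```bash
cat >> h.py <<'E'
yaw=np.radians(73.05-180); C0=np.array([.5438,.1181,0.])
ex=np.array([np.cos(yaw),np.sin(yaw),0]); ey=np.array([-ex[1],ex[0],0])
Rc=np.stack([ex,ey,[0,0,1]],1)  # world = Rc@local + C0
def loc(W): return (W-C0)@Rc
def wor(l): return np.asarray(l)@Rc.T+C0
E
python3 - <<'E'
from h import *
T=pickle.load(open("top0.pkl","rb"));S=pickle.load(open("scene0.pkl","rb"))
for n,p in(("top",T),("scene",S)):
    L=loc(cloud(p)).reshape(-1,3);rgb=p["img"].reshape(-1,3).astype(int)
    ok=~np.isnan(L).any(1);L=L[ok];rgb=rgb[ok]
    print(n)
    m=(abs(L[:,0])<.15)&(abs(L[:,1])<.1)
    b=L[m&(L[:,2]>.010)&(L[:,2]<.026)]
    print(" board",np.percentile(b,[.5,50,99.5],axis=0).round(4).tolist())
    # plinth top points z ~ .073
    t=L[m&(abs(L[:,2]-.0735)<.004)&(abs(L[:,1])<.05)&(L[:,0]<.04)]
    print(" plinthtop x",np.percentile(t[:,0],[.5,50,97,99,99.7]).round(4),"y",np.percentile(t[:,1],[1,99]),"z",np.median(t[:,2]))
    # front edge by y
    for y in(-.04,-.02,0,.02,.04):
        q=t[abs(t[:,1]-y)<.006]; print("   y",y,q[:,0].max().round(4) if len(q) else None, q[:,0].min().round(4) if len(q) else None)
    # plinth front/back face points
    for x0,x1 in((-.05,.06),(-.15,-.10)):
        f=L[m&(L[:,2]>.03)&(L[:,2]<.065)&(abs(L[:,1])<.045)&(L[:,0]>x0)&(L[:,0]<x1)]
        if len(f): print("  face x",len(f),np.percentile(f[:,0],[5,25,50,75,95]).round(4))
    s=L[m&(abs(L[:,1])<.055)&(L[:,2]>.096)&(L[:,0]<0.01)]
    if len(s): print(" bowl",s.min(0).round(4),s.max(0).round(4), np.percentile(s[:,0],[1,99]))
    # dark bar
    M=rgb[ok] if False else rgb
    d=m&(L[:,2]>.05)&(L[:,0]>.02)&(rgb.sum(1)<230)
    q=L[d]; print(" bar",len(q),np.percentile(q,[1,50,99],axis=0).round(4).tolist())
    for y in np.arange(-.08,.1,.02):
        k=q[abs(q[:,1]-y)<.005]
        if len(k): print("   y%.2f"%y,"x",np.percentile(k[:,0],[3,97]).round(4),"z",np.percentile(k[:,2],[3,97]).round(4))
    # posts
    for a,bb in((-.095,-.05),(.06,.1)):
        k=L[m&(L[:,1]>a)&(L[:,1]<bb)&(L[:,2]>.074)&(L[:,2]<.084)&(L[:,0]>.02)&(rgb.sum(1)>260)]
        if len(k):print(" post",len(k),np.percentile(k,[2,50,98],axis=0).round(4).tolist())
E
```

```text
top
 board [[-0.1491, -0.0893, 0.0137], [0.0286, -0.0011, 0.0186], [0.1485, 0.0895, 0.0256]]
 plinthtop x [-0.1204 -0.0233 -0.0018 -0.0009 -0.0007] y [-0.0491744  0.0496199] z 0.07388648081413758
   y -0.04 -0.0007 -0.1215
   y -0.02 -0.0007 -0.0854
   y 0 -0.0016 -0.089
   y 0.02 -0.0019 -0.0829
   y 0.04 -0.0008 -0.1192
  face x 86 [-0.0017 -0.0013 -0.0011 -0.0009 -0.0005]
 bowl [-0.1139 -0.049   0.096 ] [-0.0161  0.0489  0.1165] [-0.11309526 -0.01701588]
 bar 66 [[0.0548, -0.0845, 0.0678], [0.068, 0.021, 0.1111], [0.0744, 0.075, 0.1358]]
   y-0.08 x [0.0662 0.0683] z [0.0673 0.0712]
   y-0.06 x [0.0835 0.0835] z [0.0722 0.0722]
   y-0.04 x [0.0564 0.0689] z [0.0863 0.0908]
   y-0.02 x [0.0547 0.0688] z [0.0898 0.0947]
   y0.00 x [0.0563 0.0694] z [0.0987 0.106 ]
   y0.02 x [0.0552 0.069 ] z [0.1092 0.1119]
   y0.04 x [0.0554 0.0692] z [0.1166 0.1217]
   y0.06 x [0.0686 0.0694] z [0.1247 0.1298]
   y0.08 x [0.0604 0.0604] z [0.1227 0.1227]
 post 115 [[0.055, -0.0829, 0.0749], [0.0773, -0.0681, 0.08], [0.0909, -0.0525, 0.0833]]
 post 86 [[0.0424, 0.0663, 0.0753], [0.0787, 0.0765, 0.
[... 520 characters left out ...]
[-0.11099835 -0.01577939]
 bar 742 [[0.0538, -0.0783, 0.0562], [0.0564, 0.0073, 0.0984], [0.0671, 0.0765, 0.1334]]
   y-0.08 x [0.0549 0.0645] z [0.064  0.0743]
   y-0.06 x [0.0544 0.0739] z [0.0533 0.0818]
   y-0.04 x [0.0546 0.0668] z [0.0616 0.0911]
   y-0.02 x [0.0542 0.0646] z [0.0722 0.0997]
   y0.00 x [0.0546 0.061 ] z [0.0798 0.1067]
   y0.02 x [0.0543 0.0609] z [0.0894 0.1158]
   y0.04 x [0.0547 0.065 ] z [0.0973 0.1252]
   y0.06 x [0.0543 0.065 ] z [0.1068 0.1326]
   y0.08 x [0.0557 0.0723] z [0.0864 0.1204]
 post 95 [[0.0727, -0.0834, 0.0757], [0.0808, -0.07, 0.0808], [0.0913, -0.059, 0.0835]]
 post 154 [[0.0428, 0.0653, 0.0751], [0.0749, 0.0768, 0.0808], [0.0928, 0.0861, 0.0837]]
```

```bash
python3 - <<'E'
from h import *
for n in("top","scene"):
    p=pickle.load(open(n+"0.pkl","rb"));W=cloud(p).reshape(-1,3);rgb=p["img"].reshape(-1,3).astype(int)
    yel=(rgb[:,0]>rgb[:,2]+40)
    m=yel&(W[:,2]>.094)&(W[:,2]<.112)&(W[:,0]>.3)&(W[:,0]<.6)&(W[:,1]<-.15)&(W[:,1]>-.4)
    q=W[m];print(n,len(q),q.min(0),q.max(0),np.median(q[:,2]))
    r=cv2.minAreaRect((q[:,:2]*1000).astype(np.float32));print(r)
    # rack
    m2=yel&(W[:,2]>.004)&(W[:,2]<.112)&(W[:,0]>.3)&(W[:,0]<.6)&(W[:,1]<-.12)&(W[:,1]>-.4)
    if n=="top":
        r2=cv2.minAreaRect((W[m2][:,:2]*1000).astype(np.float32));print("rack",r2)
    # individual spacers: project along the long direction
    a=np.radians(r[2]); 
    if r[1][0]<r[1][1]: a+=np.pi/2
    u=np.array([np.cos(a),np.sin(a)]);v=np.array([-u[1],u[0]])
    s=q[:,:2]@u; _,lab,cen=cv2.kmeans(s.astype(np.float32)[:,None],4,None,(3,50,1e-5),10,cv2.KMEANS_PP_CENTERS)
    lab=lab[:,0]
    for k in np.argsort(cen[:,0]):
        qq=q[lab==k]; rr=cv2.minAreaRect((qq[:,:2]*1000).astype(np.float32)); print(np.round(rr[0],1),np.round(rr[1],1),round(rr[2],1),len(qq), np.ptp(qq[:,:2]@u).round(4),np.ptp(qq[:,:2]@v).round(4))
    # purple
    m=(rgb[:,2]>rgb[:,1]+60)&(rgb[:,0]>rgb[:,1]+50)&(W[:,2]>.06)&(W[:,2]<.112)
    q=W[m]; print("purple",[ (np.round(q[q[:,0]>t].mean(0),3) if t else 0) for t in(.5,)], q[q[:,0]<.5].mean(0).round(3) if (q[:,0]<.5).any() else None)
E
```

```text
top 639 [ 0.45802385 -0.33226199  0.09429243] [ 0.5257928  -0.20618142  0.10906882] 0.10338874802409256
((489.6029357910156, -268.7771911621094), (120.91474151611328, 53.49559020996094), 77.42892456054688)
rack ((395.1561279296875, -293.2740478515625), (237.9408721923828, 241.46673583984375), 77.44424438476562)
[ 481.4 -318.9] [18.  47.9] 75.2 158 0.0193 0.0478
[ 483.9 -285.7] [19.1 49.4] 75.5 164 0.0196 0.0498
[ 495.1 -253.3] [18.4 49.2] 75.4 159 0.0192 0.0493
[ 501.8 -219. ] [18.3 49. ] 75.6 158 0.0186 0.0491
purple [array([ 0.608, -0.263,  0.095])] [ 0.43  -0.404  0.096]
scene 693 [ 0.42312736 -0.39489612  0.09404104] [ 0.52685783 -0.20625727  0.10890271] 0.10342279225033749
((480.48974609375, -306.91497802734375), (201.9451141357422, 63.55571365356445), 72.38959503173828)
[ 453.4 -341.8] [111.5  48.1] 37.6 166 0.0988 0.0636
[ 482.8 -285.7] [23. 51.] 73.1 172 0.0231 0.0511
[ 494.3 -255. ] [22.5 50.9] 74.3 173 0.0226 0.0508
[ 502.4 -220. ] [21.6 52.2] 75.7 182 0.0224 0.0526
purple [array([ 0.612, -0.262,  0.083])] [ 0.435 -0.4    0.083]
```

```bash
cat >> h.py <<'E'
def show():
    s=get_state(); from scipy.spatial.transform import Rotation as Ro
    w,x,y,z=s["orientation"]; M=Ro.from_quat([x,y,z,w]).as_matrix()
    print("t%.2f"%s["clock"],"tcp",s["tcp_pos"].round(4),"loc",loc(s["tcp_pos"]).round(4),"F",s["wrist_force"].round(1),"gap",round(float(s["finger_gap"]),4),"q",s["joint_pos"].round(3))
    print("  yawY",np.degrees(np.arctan2(M[1,1],M[0,1])).round(2),"ztool",M[:,2].round(4),"Flocal",(s["wrist_force"]@Rc).round(1))
    return s,M
E
python3 - <<'E'
from h import *
s,M=show()
t=wor([.0625,.041,.17]);print(t,(t-s["tcp_pos"])*100)
for n,l in(("s1",(.0545-.009-.001,0)),("s2",(.0545-.027-.003,0))): print(n,wor([*l,.018]))
E
```

```text
t1.00 tcp [0.2051 0.5372 0.2313] loc [-0.3022 -0.4461  0.2313] F [ 0.3 -1.3 -0.3] gap 0.0855 q [1.066 0.313 0.046 1.304 0.    1.431]
  yawY 69.1 ztool [ 0.e+00  1.e-04 -1.e+00] Flocal [ 1.2  0.6 -0.3]
[0.56479787 0.04636201 0.17      ] [ 35.96592115 -49.08485412  -6.13359849]
s1 [0.5308266 0.0755331 0.018    ]
s2 [0.53665734 0.09466429 0.018     ]
```

Possible mix-ups for the spacers: the purple blocks at top-view pixels (339,208) and (396,277) are the wrong colour. The wooden ones in the rack, at about (325,251), (338,254), (351,258) and (365,259), are the right ones, as the close crop shows. The gap is 54.5 mm, so 2 spacers leave 18.5 mm, within the 28 mm travel. I'll shut the bar first.

Call:
send_rows(deltas=[[[36, -49.1, -4, 0, 0, -86], [36, -49.1, -4, 0, 0, -86], [36, -49.1, -4, 0, 0, -86], [36, -49.1, -4, 0, 0, -86], [36, -49.1, -4, 0, 0, -86], [36, -49.1, -4, 0, 0, -86], [36, -49.1, -4, 0, 0, -86], [36, -49.1, -4, 0, 0, -86], [36, -49.1, -4, 0, 0, -86], [36, -49.1, -4, 0, 0, -86], [36, -49.1, -4, 0, 0, -86], [36, -49.1, -4, 0, 0, -86]]], jaw=-1)

```text
clock: 2.2
tcp_pos: [0.5602, 0.0524, 0.1921]
orientation: [0.0, 0.803, 0.595, 0.0]
wrist_force: [1.6, 0.4, 0.7]
finger_gap: 0.0004
```

Call:
send_rows(deltas=[[[0, 0, 0, 0, 0, 0], [0, 0, 0, 0, 0, 0], [0, 0, 0, 0, 0, 0]]])

```text
clock: 2.5
tcp_pos: [0.5585, 0.055, 0.1919]
orientation: [-0.0, 0.803, 0.596, -0.0]
wrist_force: [-0.1, 0.3, 0.1]
finger_gap: -0.0003
```

```bash
python3 -c "
from h import *
s,M=show();t=wor([.0625,.041,.15]);print((t-s['tcp_pos'])*100)"
```

```text
t2.50 tcp [0.5585 0.055  0.1919] loc [0.0561 0.0324 0.1919] F [-0.1  0.3  0.1] gap -0.0003 q [-0.045  0.301 -0.068  1.203  0.     1.82 ]
  yawY -16.87 ztool [-8.e-04  3.e-04 -1.e+00] Flocal [-0.2 -0.2  0.1]
[ 0.63315581 -0.86041325 -4.19124869]
```

Call:
send_rows(deltas=[[[0.63, -0.86, -2, 0, 0, 0], [0.63, -0.86, -5, 0, 0, 0], [0.63, -0.86, -6, 0, 0, 0], [0.63, -0.86, -7, 0, 0, 0], [0.63, -0.86, -8, 0, 0, 0], [0.63, -0.86, -9, 0, 0, 0], [0.63, -0.86, -10, 0, 0, 0], [0.63, -0.86, -10.5, 0, 0, 0], [0.63, -0.86, -11, 0, 0, 0], [0.63, -0.86, -11.4, 0, 0, 0]]])

```text
clock: 3.5
tcp_pos: [0.5657, 0.0456, 0.0777]
orientation: [0.0, 0.803, 0.595, 0.0]
wrist_force: [0.6, -0.5, 0.6]
finger_gap: 0.0001
```

```bash
python3 -c "
from h import *
s,M=show()"
```

```text
t3.50 tcp [0.5657 0.0456 0.0777] loc [0.0629 0.042  0.0777] F [ 0.6 -0.5  0.6] gap 0.0001 q [-0.061  0.39  -0.235  0.946 -0.     1.805]
  yawY -16.91 ztool [ 3.e-04 -1.e-04 -1.e+00] Flocal [0.4 0.7 0.6]
```

Call:
send_rows(deltas=[[[0, 0, -0.3, 0, 0, 0], [0, 0, -0.5, 0, 0, 0], [0, 0, -0.65, 0, 0, 0], [0, 0, -0.65, 0, 0, 0]]])

```text
clock: 3.9
tcp_pos: [0.5656, 0.0457, 0.072]
orientation: [0.0, 0.803, 0.595, 0.0]
wrist_force: [-0.5, 0.8, 3.7]
finger_gap: 0.0003
```

```bash
python3 -c "
from h import *
s,M=show();p=cam('scene');save(p,'bar1.png',(285,160,470,315),4)"
```

```text
t3.90 tcp [0.5656 0.0457 0.072 ] loc [0.0629 0.0419 0.072 ] F [-0.5  0.8  3.7] gap 0.0003 q [-0.061  0.395 -0.243  0.933 -0.     1.805]
  yawY -16.9 ztool [ 5.e-04 -2.e-04 -1.e+00] Flocal [-0.6 -0.7  3.7]
```

View pics/bar1.png

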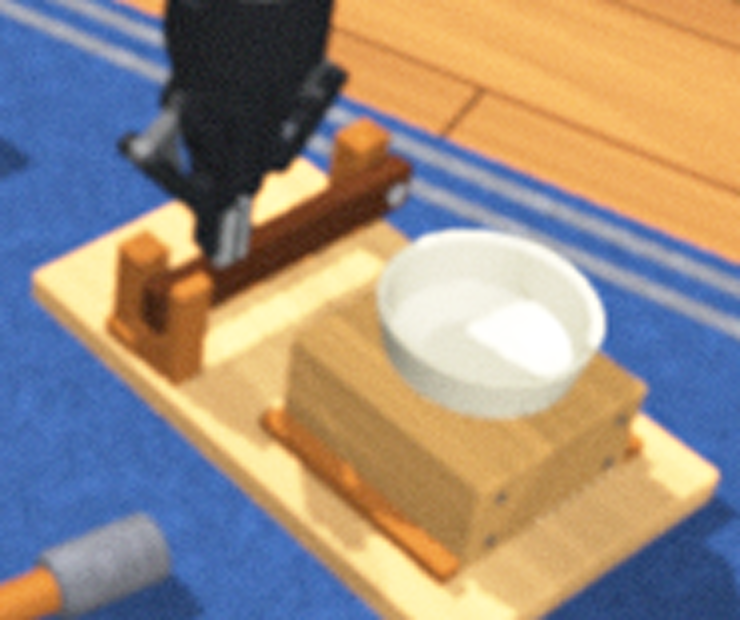

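The bar lies level between the fork cheeks, at about (165,290) in the crop. I'll press a little harder to confirm it's seated, then lift.

Call:
send_rows(deltas=[[[0, 0, -0.15, 0, 0, 0], [0, 0, -0.25, 0, 0, 0], [0, 0, -0.25, 0, 0, 0]]])

```text
clock: 4.25
tcp_pos: [0.5657, 0.0457, 0.0716]
orientation: [0.001, 0.803, 0.596, 0.001]
wrist_force: [-6.2, -0.5, 19.9]
finger_gap: 0.0001
```

```bash
python3 -c "
from h import *
s,M=show()"
```

```text
t4.25 tcp [0.5657 0.0457 0.0716] loc [0.0629 0.042  0.0716] F [-6.2 -0.5 19.9] gap 0.0001 q [-0.061  0.394 -0.245  0.93  -0.     1.805]
  yawY -16.9 ztool [ 1.8e-03 -5.0e-04 -1.0e+00] Flocal [ 2.3 -5.8 19.9]
```

Call:
send_rows(deltas=[[[0, 0, 4, 0, 0, 0], [0, 0, 9, 0, 0, 0], [-2, -4, 11, 0, 0, 0], [-6.4, -26.5, 11, 0, 0, 2.3], [-6.4, -26.5, 11, 0, 0, 2.3], [-6.4, -26.5, 11, 0, 0, 2.3], [-6.4, -26.5, 11, 0, 0, 2.3], [-6.4, -26.5, 11, 0, 0, 2.3], [-6.4, -26.5, 11, 0, 0, 2.3], [-6.4, -26.5, 11, 0, 0, 2.3], [-6.4, -26.5, 11, 0, 0, 2.3]]], jaw=1)

```text
clock: 5.35
tcp_pos: [0.5014, -0.2182, 0.1787]
orientation: [-0.0, 0.791, 0.612, 0.0]
wrist_force: [-0.3, 0.5, -0.3]
finger_gap: 0.0854
```

```bash
python3 -c "
from h import *
s,M=show();print((np.array([.5017,-.2192,.069])-s['tcp_pos'])*100)
p=cam('top');save(p,'a1.png',(250,150,420,290),4)
L=loc(cloud(p));rgb=p['img'].astype(int)
m=(abs(L[...,0]-.065)<.03)&(L[...,1]>-.06)&(L[...,1]<.06)&(L[...,2]>.06)
q=L[m];print('bar',len(q),np.percentile(q,[2,50,98],axis=0).round(4).tolist())
for y in(-.05,-.02,.01,.04): print(y,np.median(q[abs(q[:,1]-y)<.01][:,2]))
m=(abs(L[...,2]-.0735)<.004)&(abs(L[...,1])<.05)&(L[...,0]<.03)
print('plinth front',np.percentile(L[m][:,0],[97,99.5]))
"
```

```text
t5.35 tcp [ 0.5014 -0.2182  0.1787] loc [0.334  0.0575 0.1787] F [-0.3  0.5 -0.3] gap 0.0854 q [-0.557  0.28  -0.129  1.162  0.     1.267]
  yawY -14.55 ztool [-5.e-04  8.e-04 -1.e+00] Flocal [-0.3 -0.5 -0.3]
[  0.03239818  -0.10397411 -10.97199937]
bar 322 [[0.0538, -0.0576, 0.0646], [0.0623, -0.0002, 0.0721], [0.0695, 0.0573, 0.0757]]
-0.05 0.0717226014760712
-0.02 0.07201286252054484
0.01 0.07190725825558043
0.04 0.07206389816925449
plinth front [-0.00197897 -0.00093788]
```

View pics/a1.png

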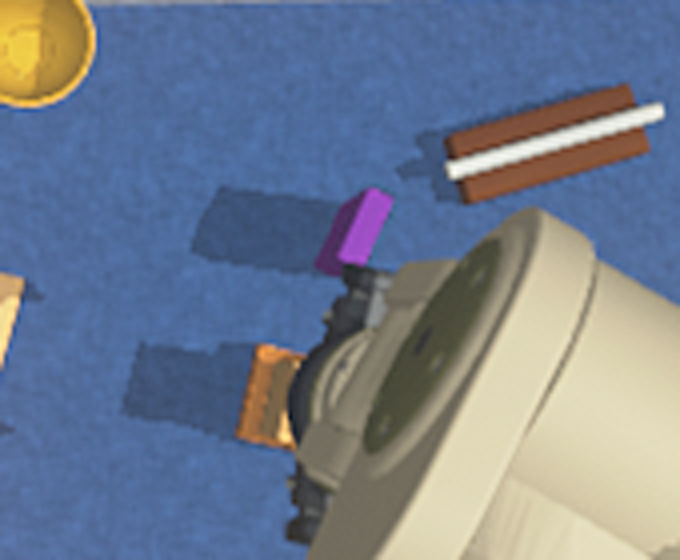

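The bar is flat (top at z = 72 mm along its length). The gripper is over the end spacer, at about (285,400) in the crop, and clear of the purple block. Now I'll descend and grip.

Call:
send_rows(deltas=[[[0, -0.1, -3, 0, 0, 0], [0, -0.1, -6, 0, 0, 0], [0, -0.1, -8.5, 0, 0, 0], [0, -0.1, -10, 0, 0, 0], [0, -0.1, -11, 0, 0, 0], [0, -0.1, -11, 0, 0, 0], [0, -0.1, -11, 0, 0, 0]]])

```text
clock: 6.1
tcp_pos: [0.502, -0.2198, 0.0696]
orientation: [0.0, 0.791, 0.612, 0.0]
wrist_force: [-0.1, -0.3, -0.3]
finger_gap: 0.0854
```

Call:
send_rows(deltas=[[[0, 0, 0, 0, 0, 0], [0, 0, 0, 0, 0, 0], [0, 0, 0, 0, 0, 0], [0, 0, 0, 0, 0, 0], [0, 0, 0, 0, 0, 0], [0, 0, 0, 0, 0, 0]]], jaw=-1, force=40)

```text
clock: 6.7
tcp_pos: [0.5018, -0.2206, 0.07]
orientation: [0.001, 0.791, 0.611, 0.0]
wrist_force: [-0.4, 1.0, 6.0]
finger_gap: 0.0497
```

```bash
python3 -c "
from h import *
s,M=show()
p=cam('scene');save(p,'g1.png',(170,60,350,210),4)
"
```

```text
t6.70 tcp [ 0.5018 -0.2206  0.07  ] loc [0.3362 0.0586 0.07  ] F [-0.4  1.   6. ] gap 0.0497 q [-0.561  0.363 -0.297  0.909 -0.     1.265]
  yawY -14.61 ztool [ 1.3e-03 -8.0e-04 -1.0e+00] Flocal [-0.8 -0.6  6. ]
```

View pics/g1.png

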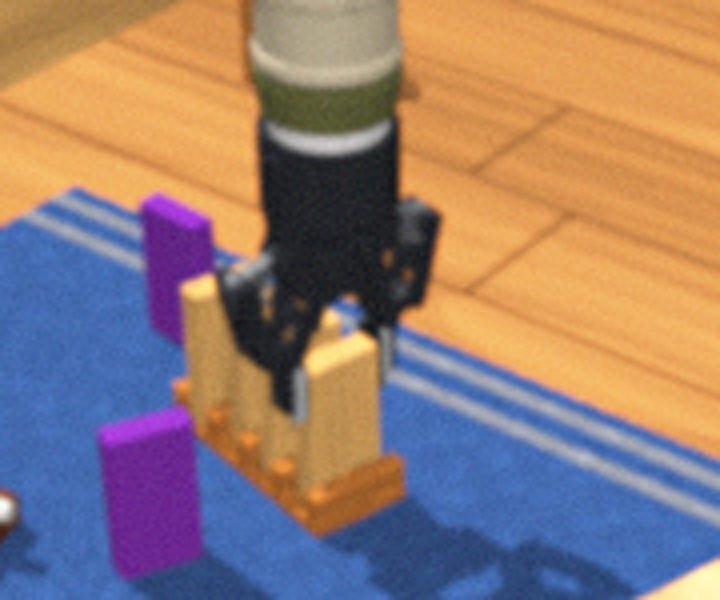

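Call:
send_rows(deltas=[[[0, 0, 2, 0, 0, 0], [0, 0, 6, 0, 0, 0], [0, 0, 10, 0, 0, 0], [0, 0, 12, 0, 0, 0], [1, 4, 12, 0, 0, -2.3], [2, 9, 12, 0, 0, -2.3], [2, 14, 12, 0, 0, -2.3], [2.5, 19, 12, 0, 0, -2.3], [2.9, 24, 12, 0, 0, -2.3], [2.9, 28, 12, 0, 0, -2.3], [2.9, 29.7, 12, 0, 0, -2.3], [2.9, 29.7, 12, 0, 0, -2.3]]])

```text
clock: 7.95
tcp_pos: [0.5301, 0.0792, 0.1888]
orientation: [-0.0, 0.802, 0.597, 0.0]
wrist_force: [0.1, -0.8, -1.3]
finger_gap: 0.0496
```

Call:
send_rows(deltas=[[[0, 0, 0, 0, 0, 0], [0, 0, 0, 0, 0, 0]]])

```text
clock: 8.15
tcp_pos: [0.5305, 0.0757, 0.1889]
orientation: [0.0, 0.804, 0.595, -0.0]
wrist_force: [-0.3, -1.3, -1.2]
finger_gap: 0.0493
```

```bash
python3 -c "
from h import *
s,M=show()
p=cam('scene');save(p,'h1.png',(270,100,470,280),4);pickle.dump(p,open('h1.pkl','wb'))
L=loc(cloud(p));rgb=p['img'].astype(int)
y=(rgb[...,0]>rgb[...,2]+40)&(abs(L[...,0]-.043)<.04)&(abs(L[...,1])<.05)&(L[...,2]>.10)
q=L[y&(L[...,2]<.2)];print(len(q),np.percentile(q,[1,50,99],axis=0).round(4).tolist())
# back face (towards -x) visible?
for z in(.12,.13,.14,.15,.16,.17):
    k=q[abs(q[:,2]-z)<.005];print(z,len(k),k.min(0).round(4),k.max(0).round(4)) if len(k) else None
"
```

```text
t8.15 tcp [0.5305 0.0757 0.1889] loc [ 0.0444 -0.0003  0.1889] F [-0.3 -1.3 -1.2] gap 0.0493 q [-0.008  0.254 -0.139  1.178 -0.     1.859]
  yawY -16.97 ztool [-1.e-04 -4.e-04 -1.e+00] Flocal [ 1.3  0.1 -1.2]
675 [[0.0347, -0.0244, 0.1304], [0.0372, 0.0077, 0.1653], [0.0514, 0.0262, 0.1991]]
0.13 49 [ 0.0351 -0.0245  0.1279] [0.0514 0.025  0.135 ]
0.14 90 [ 0.0345 -0.0227  0.1352] [0.051  0.0252 0.145 ]
0.15 103 [ 0.0347 -0.0255  0.145 ] [0.0515 0.026  0.155 ]
0.16 93 [ 0.0346 -0.0259  0.1552] [0.0509 0.0252 0.1649]
0.17 106 [ 0.0348 -0.0242  0.1651] [0.052  0.0276 0.1749]
```

View pics/h1.png

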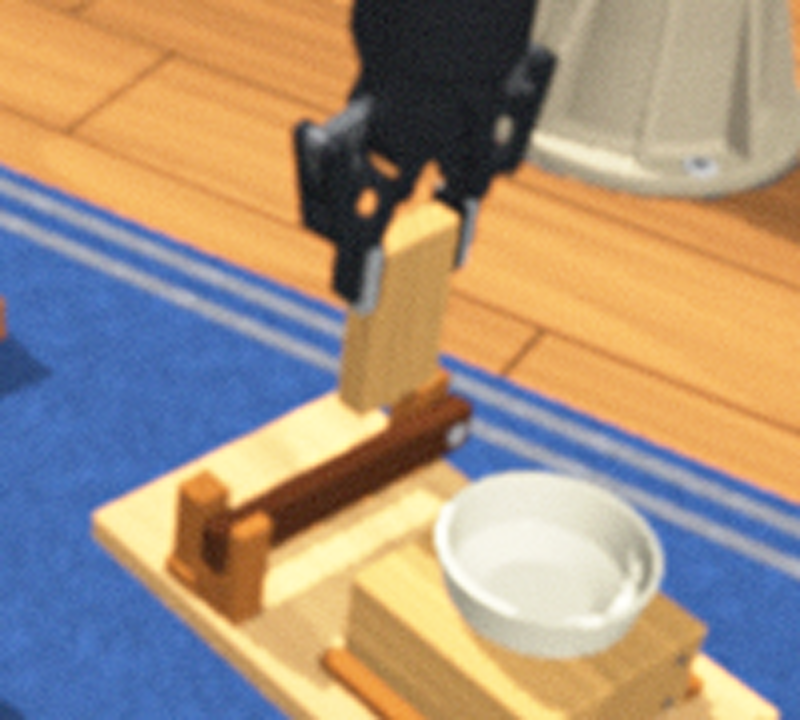

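Call:
send_rows(deltas=[[[0.03, 0.15, 0, 0, 0, 0], [0.03, 0.15, -2, 0, 0, 0], [0.03, 0.15, -4, 0, 0, 0], [0.03, 0.15, -6, 0, 0, 0], [0.03, 0.15, -7.5, 0, 0, 0], [0.03, 0.15, -9, 0, 0, 0], [0.03, 0.15, -10, 0, 0, 0], [0.03, 0.15, -10.5, 0, 0, 0], [0.03, 0.15, -10.7, 0, 0, 0], [0.03, 0.15, -10.7, 0, 0, 0]]])

```text
clock: 9.2
tcp_pos: [0.531, 0.0781, 0.0822]
orientation: [0.0, 0.803, 0.595, 0.0]
wrist_force: [0.7, 0.1, -1.0]
finger_gap: 0.0494
```

```bash
python3 -c "
from h import *
s,M=show()"
```

```text
t9.20 tcp [0.531  0.0781 0.0822] loc [ 0.042  -0.0006  0.0822] F [ 0.7  0.1 -1. ] gap 0.0494 q [-0.004  0.332 -0.309  0.929 -0.     1.863]
  yawY -16.92 ztool [ 4.e-04 -0.e+00 -1.e+00] Flocal [-0.3  0.6 -1. ]
```

Call:
send_rows(deltas=[[[-0.03, -0.1, -0.1, 0, 0, 0], [-0.03, -0.1, -0.2, 0, 0, 0], [-0.03, -0.1, -0.26, 0, 0, 0], [-0.03, -0.1, -0.26, 0, 0, 0]]])

```text
clock: 9.6
tcp_pos: [0.5308, 0.0773, 0.08]
orientation: [0.0, 0.803, 0.596, 0.0]
wrist_force: [-0.7, 0.7, 4.1]
finger_gap: 0.0496
```

```bash
python3 -c "
from h import *
s,M=show()"
```

```text
t9.60 tcp [0.5308 0.0773 0.08  ] loc [ 0.0428 -0.0005  0.08  ] F [-0.7  0.7  4.1] gap 0.0496 q [-0.005  0.333 -0.314  0.923 -0.     1.861]
  yawY -16.9 ztool [ 0.0011 -0.     -1.    ] Flocal [-0.4 -0.9  4.1]
```

Call:
send_rows(deltas=[[[0, 0, 0, 0, 0, 0], [0, 0, 0, 0, 0, 0], [0, 0, 0, 0, 0, 0], [0, 0, 0.5, 0, 0, 0], [0, 0, 2, 0, 0, 0], [0, 0, 5, 0, 0, 0], [0, 0, 9, 0, 0, 0], [0, 0, 11, 0, 0, 0], [0, -4, 11, 0, 0, 0], [-1, -9, 11, 0, 0, 0], [-2, -14, 11, 0, 0, 0]]], jaw=0.6)

```text
clock: 10.7
tcp_pos: [0.5109, -0.0618, 0.1901]
orientation: [0.001, 0.803, 0.596, 0.0]
wrist_force: [0.6, -0.3, 0.3]
finger_gap: 0.0685
```

```bash
python3 -c "
from h import *
s,M=show()
p=cam('top');save(p,'p1t.png',(120,180,270,300),5)
L=loc(cloud(p))
m=(abs(L[...,0]-.043)<.03)&(abs(L[...,1])<.04)&(L[...,2]>.09)&(L[...,2]<.13);q=L[m]
print('s1',len(q),np.percentile(q,[1,50,99],axis=0).round(4).tolist());r=cv2.minAreaRect((q[:,:2]*1000).astype(np.float32));print(r)
p=cam('scene');save(p,'p1s.png',(285,140,470,290),4)
L=loc(cloud(p))
m=(abs(L[...,0]-.043)<.03)&(abs(L[...,1])<.04)&(L[...,2]>.08)&(L[...,2]<.13);q=L[m]
print('s1',len(q),np.percentile(q,[1,50,99],axis=0).round(4).tolist())
W=cloud(p)
print('B target',(np.array([.4945,-.2544,.069])-s['tcp_pos'])*100)
"
```

```text
t10.70 tcp [ 0.5109 -0.0618  0.1901] loc [0.1817 0.021  0.1901] F [ 0.6 -0.3  0.3] gap 0.0685 q [-0.276  0.212 -0.19   1.167 -0.     1.587]
  yawY -16.78 ztool [ 1.3e-03 -5.0e-04 -1.0e+00] Flocal [0.1 0.7 0.3]
s1 108 [[0.0331, -0.0261, 0.1101], [0.0394, -0.0021, 0.1134], [0.0452, 0.0227, 0.1179]]
((39.10063171386719, -1.8377761840820312), (12.678542137145996, 50.0394172668457), 1.2811644077301025)
s1 457 [[0.0334, -0.0257, 0.0804], [0.0365, 0.0048, 0.1056], [0.0521, 0.0236, 0.1169]]
B target [ -1.64176765 -19.26164107 -12.10724962]
```

View pics/p1s.png

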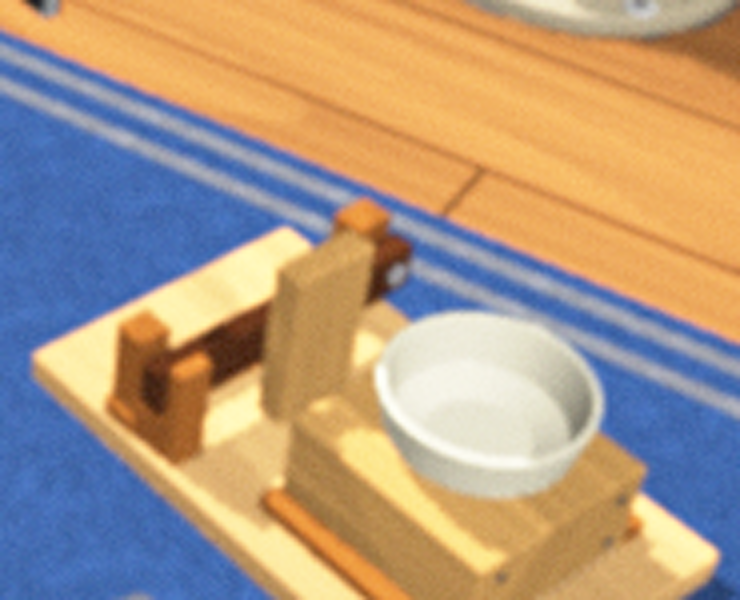

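View pics/p1t.png

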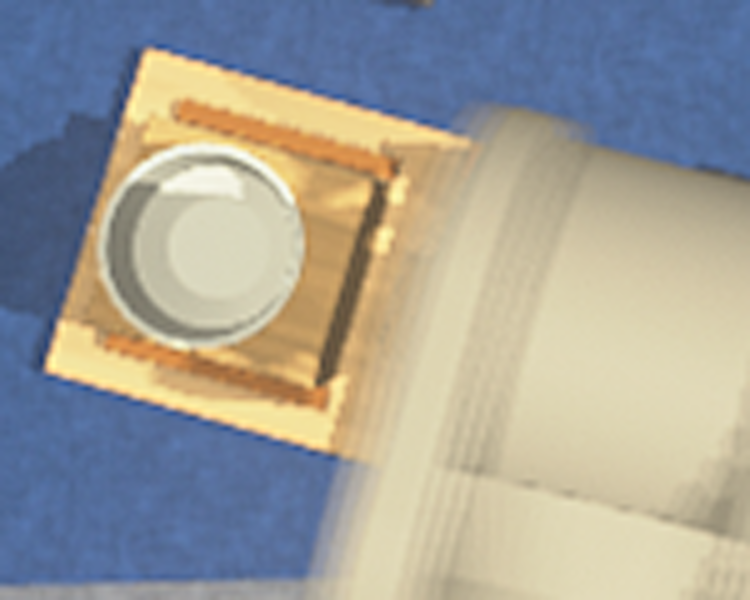

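Spacer 1 stands upright in front of the bar, at about (315,325) in the scene crop, with y about -1 mm and its near face at x = 33.3 mm. Next is the second spacer.

Call:
send_rows(deltas=[[[-1.64, -5, -1, 0, 0, 2.3], [-1.64, -10, -1, 0, 0, 2.3], [-1.64, -15, -1, 0, 0, 2.3], [-1.64, -19.2, -1, 0, 0, 2.3], [-1.64, -19.2, -2, 0, 0, 2.3], [-1.64, -19.2, -3, 0, 0, 2.3], [-1.64, -19.2, -3, 0, 0, 2.3], [-1.64, -19.2, -3, 0, 0, 2.3]]], jaw=1)

```text
clock: 11.6
tcp_pos: [0.4943, -0.2509, 0.159]
orientation: [-0.001, 0.791, 0.612, -0.0]
wrist_force: [-0.0, -0.7, 0.4]
finger_gap: 0.0854
```

```bash
python3 -c "
from h import *
s,M=show()
print('B target',(np.array([.4945,-.2542,.069])-s['tcp_pos'])*100)
p=cam('scene')
W=cloud(p).reshape(-1,3);m=(W[:,2]>.094)&(W[:,2]<.108)&(W[:,0]>.44)&(W[:,0]<.54)&(W[:,1]<-.2)&(W[:,1]>-.35)
q=W[m]; u=np.array([.252,.968]);a=q[:,:2]@u; print(np.histogram(a,np.arange(-.22,-.06,.005)))
"
```

```text
t11.60 tcp [ 0.4943 -0.2509  0.159 ] loc [0.3674 0.0602 0.159 ] F [-0.  -0.7  0.4] gap 0.0854 q [-0.615  0.306 -0.144  1.123  0.     1.209]
  yawY -14.48 ztool [-0.0011  0.001  -1.    ] Flocal [0.7 0.2 0.4]
B target [ 0.02059509 -0.32568303 -9.00117057]
(array([ 0,  0,  0,  1, 17, 29, 32, 78, 11,  0,  4, 25, 28, 41, 63,  6,  0,
       11, 31, 28, 55, 54,  0,  0,  0,  0,  0,  0,  0,  0,  0]), array([-0.22 , -0.215, -0.21 , -0.205, -0.2  , -0.195, -0.19 , -0.185,
       -0.18 , -0.175, -0.17 , -0.165, -0.16 , -0.155, -0.15 , -0.145,
       -0.14 , -0.135, -0.13 , -0.125, -0.12 , -0.115, -0.11 , -0.105,
       -0.1  , -0.095, -0.09 , -0.085, -0.08 , -0.075, -0.07 , -0.065]))
```

Call:
send_rows(deltas=[[[0, 0, -2, 0, 0, 0], [0, 0, -5, 0, 0, 0], [0, 0, -7, 0, 0, 0], [0, 0, -8.4, 0, 0, 0], [0, 0, -8.9, 0, 0, 0], [0, 0, -8.9, 0, 0, 0]]])

```text
clock: 12.25
tcp_pos: [0.4945, -0.2519, 0.0703]
orientation: [-0.0, 0.791, 0.612, -0.0]
wrist_force: [0.3, 0.4, 0.8]
finger_gap: 0.0854
```

```bash
python3 -c "
from h import *
s,M=show()
print('B target',(np.array([.4945,-.2542,.069])-s['tcp_pos'])*100)"
```

```text
t12.25 tcp [ 0.4945 -0.2519  0.0703] loc [0.3683 0.0607 0.0703] F [0.3 0.4 0.8] gap 0.0854 q [-0.616  0.376 -0.277  0.919  0.     1.209]
  yawY -14.53 ztool [-5.e-04  4.e-04 -1.e+00] Flocal [-0.4  0.2  0.8]
B target [ 0.00348149 -0.23366498 -0.13229525]
```

Call:
send_rows(deltas=[[[0, -0.2, -0.05, 0, 0, 0], [0, -0.2, -0.05, 0, 0, 0]]])

```text
clock: 12.45
tcp_pos: [0.4953, -0.2553, 0.0711]
orientation: [0.001, 0.791, 0.612, 0.0]
wrist_force: [0.2, 0.4, -0.4]
finger_gap: 0.0856
```

Call:
send_rows(deltas=[[[0, 0, 0, 0, 0, 0], [0, 0, 0, 0, 0, 0], [0, 0, 0, 0, 0, 0], [0, 0, 0, 0, 0, 0], [0, 0, 0, 0, 0, 0], [0, 0, 0, 0, 0, 0]]], jaw=-1, force=40)

```text
clock: 13.05
tcp_pos: [0.4945, -0.255, 0.0704]
orientation: [0.0, 0.791, 0.611, -0.0]
wrist_force: [-1.2, 0.7, 4.4]
finger_gap: 0.0496
```

```bash
python3 -c "
from h import *
s,M=show()
print((wor([.021,0,.19])-s['tcp_pos'])*100)"
```

```text
t13.05 tcp [ 0.4945 -0.255   0.0704] loc [0.3712 0.0616 0.0704] F [-1.2  0.7  4.4] gap 0.0496 q [-0.62   0.377 -0.274  0.919 -0.     1.206]
  yawY -14.61 ztool [ 3.e-04 -4.e-04 -1.e+00] Flocal [-0.3 -1.3  4.4]
[ 4.32054974 35.29653514 11.96120694]
```

Call:
send_rows(deltas=[[[0, 0, 2, 0, 0, 0], [0, 0, 6, 0, 0, 0], [0, 0, 10, 0, 0, 0], [0.5, 3, 13.5, 0, 0, -2.3], [1, 7.5, 14, 0, 0, -2.3], [1.5, 12, 14, 0, 0, -2.3], [2, 16.5, 14, 0, 0, -2.3], [2.5, 21, 14, 0, 0, -2.3], [3, 25.5, 14, 0, 0, -2.3], [3.7, 30, 14, 0, 0, -2.3], [4.3, 34, 14, 0, 0, -2.3], [4.3, 35.3, 14, 0, 0, -2.3]]])

```text
clock: 14.25
tcp_pos: [0.5375, 0.1018, 0.2093]
orientation: [-0.0, 0.802, 0.597, 0.0]
wrist_force: [-0.7, -0.4, -1.2]
finger_gap: 0.0498
```

Call:
send_rows(deltas=[[[0, 0, 0, 0, 0, 0], [0, 0, 0, 0, 0, 0], [0, 0, 0, 0, 0, 0]]])

```text
clock: 14.55
tcp_pos: [0.5374, 0.097, 0.2097]
orientation: [0.0, 0.804, 0.595, -0.0]
wrist_force: [1.1, -0.4, -1.0]
finger_gap: 0.0496
```

```bash
python3 -c "
from h import *
s,M=show()
p=cam('scene');save(p,'h2.png',(270,100,470,280),4)
L=loc(cloud(p));rgb=p['img'].astype(int)
y=(rgb[...,0]>rgb[...,2]+40)&(abs(L[...,0]-.023)<.03)&(abs(L[...,1])<.05)&(L[...,2]>.125)
q=L[y&(L[...,2]<.215)]
for z in(.14,.15,.16,.17,.18):
    k=q[abs(q[:,2]-z)<.005];print(z,len(k),np.percentile(k,[3,50,97],axis=0).round(4).tolist()) if len(k) else None
y=(rgb[...,0]>rgb[...,2]+40)&(abs(L[...,0]-.043)<.03)&(abs(L[...,1])<.05)&(L[...,2]>.1)&(L[...,2]<.118);print('s1',np.percentile(L[y],[1,50,99],axis=0).round(4).tolist())
"
```

```text
t14.55 tcp [0.5374 0.097  0.2097] loc [0.0221 0.     0.2097] F [ 1.1 -0.4 -1. ] gap 0.0496 q [ 0.032  0.264 -0.073  1.233 -0.     1.899]
  yawY -16.99 ztool [-3.e-04 -4.e-04 -1.e+00] Flocal [ 0.   1.2 -1. ]
0.15 44 [[0.0132, -0.0223, 0.1491], [0.0149, 0.0122, 0.1524], [0.0251, 0.0248, 0.155]]
0.16 101 [[0.0126, -0.0217, 0.1552], [0.0143, 0.0099, 0.1605], [0.0274, 0.0255, 0.1645]]
0.17 100 [[0.0127, -0.0214, 0.1655], [0.0146, 0.008, 0.1706], [0.0265, 0.0254, 0.1743]]
0.18 109 [[0.0126, -0.0221, 0.1753], [0.0144, 0.0075, 0.18], [0.0266, 0.0255, 0.1848]]
s1 [[0.0338, -0.0264, 0.1006], [0.0378, 0.0053, 0.1126], [0.0523, 0.0237, 0.1164]]
```

View pics/h2.png

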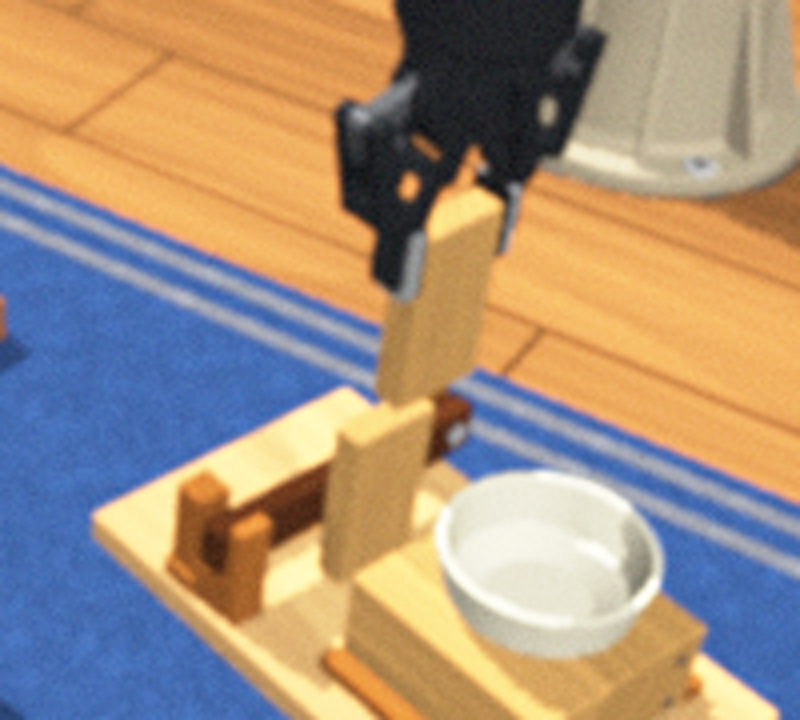

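Call:
send_rows(deltas=[[[-0.07, 0.1, 0, 0, 0, 0], [-0.07, 0.1, -2, 0, 0, 0], [-0.07, 0.1, -4, 0, 0, 0], [-0.07, 0.1, -6, 0, 0, 0], [-0.07, 0.1, -8, 0, 0, 0], [-0.07, 0.1, -10, 0, 0, 0], [-0.07, 0.1, -11.5, 0, 0, 0], [-0.07, 0.1, -12.3, 0, 0, 0], [-0.07, 0.1, -12.7, 0, 0, 0], [-0.07, 0.1, -12.9, 0, 0, 0], [-0.07, 0.1, -12.9, 0, 0, 0]]])

```text
clock: 15.7
tcp_pos: [0.5371, 0.0991, 0.0813]
orientation: [0.0, 0.803, 0.595, 0.0]
wrist_force: [0.3, 0.2, -0.9]
finger_gap: 0.0496
```

```bash
python3 -c "
from h import *
s,M=show()"
```

```text
t15.70 tcp [0.5371 0.0991 0.0813] loc [ 0.0202 -0.0008  0.0813] F [ 0.3  0.2 -0.9] gap 0.0496 q [ 0.035  0.349 -0.286  0.934 -0.     1.901]
  yawY -16.92 ztool [ 8.e-04 -0.e+00 -1.e+00] Flocal [-0.3  0.2 -0.9]
```

Call:
send_rows(deltas=[[[0, 0, -0.1, 0, 0, 0], [0, 0, -0.15, 0, 0, 0], [0, 0, -0.15, 0, 0, 0]]])

```text
clock: 16.0
tcp_pos: [0.5374, 0.0993, 0.0804]
orientation: [0.001, 0.803, 0.596, 0.001]
wrist_force: [-1.1, -0.3, 4.7]
finger_gap: 0.0491
```

Call:
send_rows(deltas=[[[0, 0, 0, 0, 0, 0], [0, 0, 0, 0, 0, 0], [0, 0, 0, 0, 0, 0], [0, 0, 0.5, 0, 0, 0], [0, 0, 2, 0, 0, 0], [0, 0, 5, 0, 0, 0], [0, 0, 9, 0, 0, 0], [0, 0, 12, 0, 0, 0], [1, 4, 13, 0, 0, 0], [2, 8, 13, 0, 0, 0], [3, 12, 13, 0, 0, 0], [4, 16, 13, 0, 0, 0]]], jaw=0.6)

```text
clock: 17.2
tcp_pos: [0.5771, 0.2607, 0.21]
orientation: [0.0, 0.803, 0.595, 0.0]
wrist_force: [1.1, -0.1, 0.2]
finger_gap: 0.0684
```

```bash
python3 -c "
from h import *
s,M=show()
p=cam('top');save(p,'p2t.png',(120,180,270,300),5)
L=loc(cloud(p))
m=(abs(L[...,0]-.033)<.03)&(abs(L[...,1])<.04)&(L[...,2]>.105)&(L[...,2]<.12);q=L[m]
print('s12',len(q),np.percentile(q,[1,50,99],axis=0).round(4).tolist())
p=cam('scene');save(p,'p2s.png',(285,140,470,290),4)
L=loc(cloud(p))
m=(abs(L[...,0]-.033)<.03)&(abs(L[...,1])<.04)&(L[...,2]>.08)&(L[...,2]<.12);q=L[m]
print('s12',len(q),np.percentile(q,[1,50,99],axis=0).round(4).tolist())
m&=L[...,2]>.108; q=L[m]; print(np.histogram(q[:,0],np.arange(.005,.06,.003)))
for a,b in((.005,.031),(.034,.056)):
  k=q[(q[:,0]>a)&(q[:,0]<b)];print(np.percentile(k,[2,98],axis=0).round(4).tolist())
"
```

```text
t17.20 tcp [0.5771 0.2607 0.21  ] loc [-0.1461 -0.0097  0.21  ] F [ 1.1 -0.1  0.2] gap 0.0684 q [ 0.298  0.434  0.17   1.306 -0.     2.164]
  yawY -16.93 ztool [ 9.e-04  1.e-04 -1.e+00] Flocal [-0.3  1.   0.2]
s12 325 [[0.0101, -0.0258, 0.1063], [0.0327, -0.0013, 0.1131], [0.0506, 0.0231, 0.1165]]
s12 779 [[0.0102, -0.0255, 0.0809], [0.0235, 0.008, 0.1097], [0.0515, 0.0247, 0.117]]
(array([ 0,  5, 61, 31, 31, 28, 33, 26,  2, 19, 49, 28, 34, 22, 34, 17,  1,
        0]), array([0.005, 0.008, 0.011, 0.014, 0.017, 0.02 , 0.023, 0.026, 0.029,
       0.032, 0.035, 0.038, 0.041, 0.044, 0.047, 0.05 , 0.053, 0.056,
       0.059]))
[[0.0109, -0.0242, 0.1083], [0.0287, 0.024, 0.1169]]
[[0.0342, -0.0258, 0.1084], [0.0516, 0.023, 0.117]]
```

View pics/p2s.png

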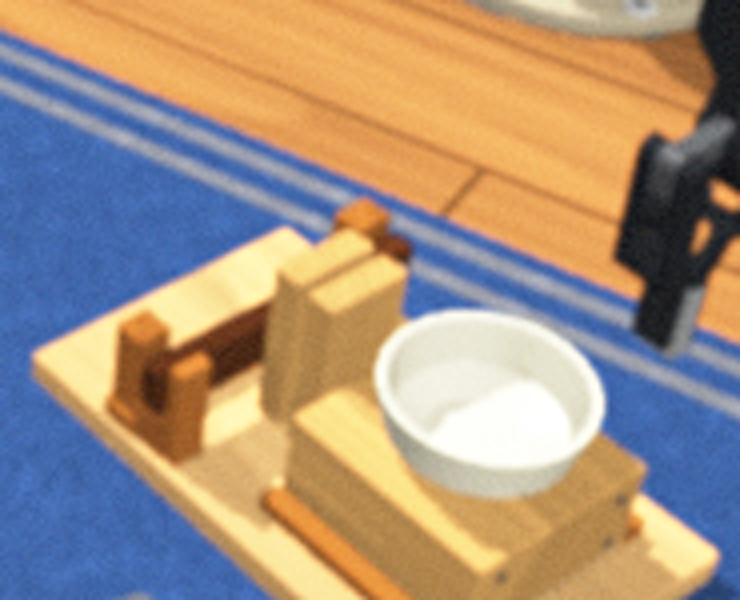

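View pics/p2t.png

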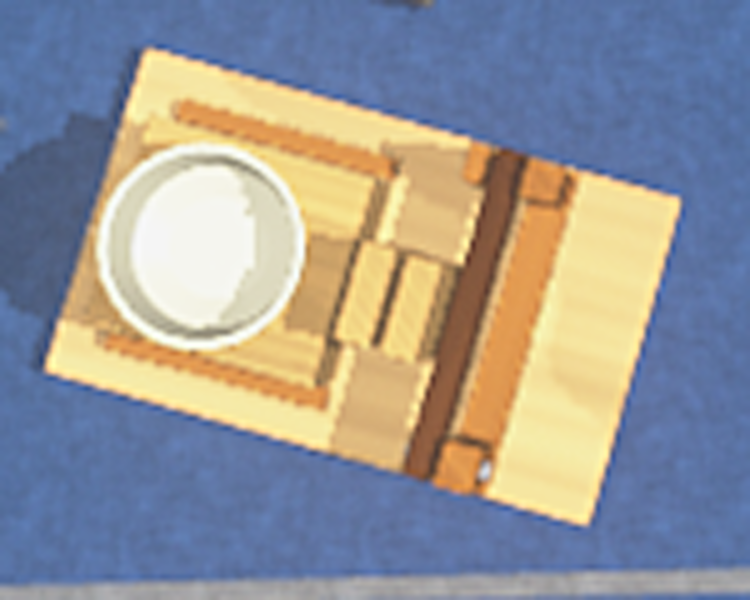

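Both spacers stand upright, centred and parallel, with gaps of about 3 mm. Next I'll shut the fingers, tilt the tool 30° to keep the gripper body clear of the bowl, and go behind the plinth.

Call:
send_rows(deltas=[[[1.9, 3, 0, -7.2, 2.2, 0], [1.9, 3, -1, -14.3, 4.4, 0], [1.9, 3, -3, -21.5, 6.6, 0], [1.9, 3, -5, -28.7, 8.7, 0], [1.9, 3, -6, -28.7, 8.7, 0], [1.9, 3, -6, -28.7, 8.7, 0], [1.9, 3, -6, -28.7, 8.7, 0]]], jaw=-1)

```text
clock: 18.0
tcp_pos: [0.5964, 0.2883, 0.1524]
orientation: [0.154, 0.777, 0.575, -0.206]
wrist_force: [0.2, -0.5, 1.2]
finger_gap: 0.0001
```

```bash
python3 -c "
from h import *
s,M=show();print('z local',(M[:,2]@Rc).round(3),'y local',(M[:,1]@Rc).round(3))
print((wor([-.150,0,.041])-s['tcp_pos'])*100)"
```

```text
t18.00 tcp [0.5964 0.2883 0.1524] loc [-0.1782  0.0007  0.1524] F [ 0.2 -0.5  1.2] gap 0.0001 q [ 0.49   0.9    0.735  1.789 -0.361  2.428]
  yawY -16.95 ztool [-0.1422 -0.4759 -0.8679] Flocal [0.4 0.3 1.2]
z local [ 0.497  0.003 -0.868] y local [0.    1.    0.003]
[ -0.88423936  -2.67642841 -11.14497707]
```

Call:
send_rows(deltas=[[[0, 0, -3, 0, 0, 0], [0, 0, -6, 0, 0, 0], [0, 0, -9, 0, 0, 0], [0, 0, -10.7, 0, 0, 0], [0, 0, -11.1, 0, 0, 0], [0, 0, -11.1, 0, 0, 0], [-0.5, -1.5, -11.1, 0, 0, 0], [-0.9, -2.7, -11.1, 0, 0, 0], [-0.9, -2.7, -11.1, 0, 0, 0]]])

```text
clock: 18.9
tcp_pos: [0.588, 0.2613, 0.0427]
orientation: [0.155, 0.777, 0.574, -0.205]
wrist_force: [0.3, 0.0, -0.1]
finger_gap: -0.0001
```

```bash
python3 -c "
from h import *
s,M=show();p=cam('scene');save(p,'b1.png',(300,110,500,290),4)"
```

```text
t18.90 tcp [0.588  0.2613 0.0427] loc [-0.1498  0.0005  0.0427] F [ 0.3  0.  -0.1] gap -0.0001 q [ 0.463  0.888  0.443  1.498 -0.371  2.402]
  yawY -17.0 ztool [-0.1415 -0.4762 -0.8679] Flocal [-0.1  0.3 -0.1]
```

View pics/b1.png

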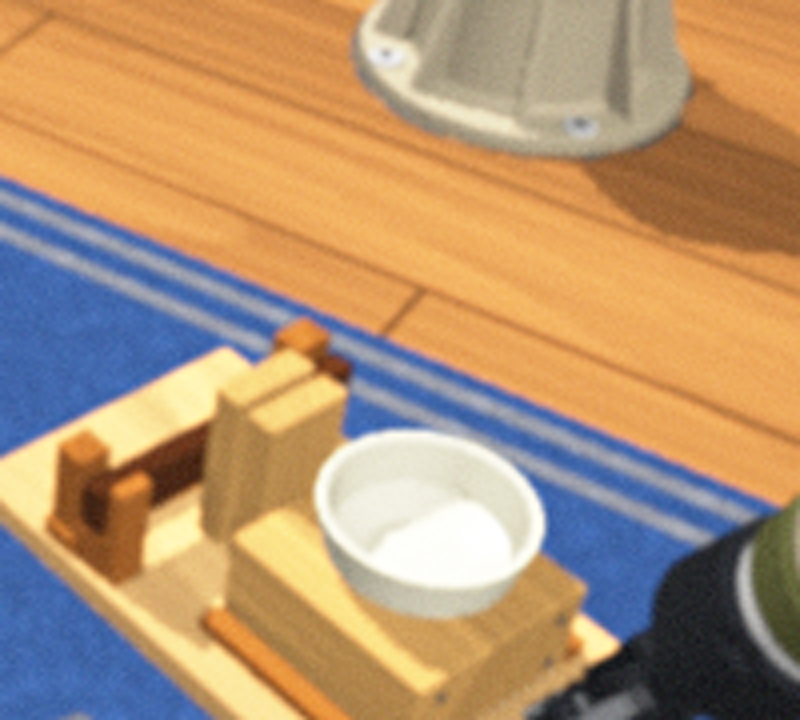

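Call:
send_rows(deltas=[[[-0.15, -0.48, -0.2, 0, 0, 0], [-0.29, -0.96, -0.2, 0, 0, 0], [-0.44, -1.43, -0.2, 0, 0, 0], [-0.54, -1.77, -0.2, 0, 0, 0], [-0.61, -2.01, -0.2, 0, 0, 0], [-0.67, -2.2, -0.2, 0, 0, 0], [-0.73, -2.39, -0.2, 0, 0, 0], [-0.79, -2.58, -0.2, 0, 0, 0], [-0.85, -2.77, -0.2, 0, 0, 0], [-0.9, -2.97, -0.2, 0, 0, 0], [-0.96, -3.16, -0.2, 0, 0, 0]]])

```text
clock: 20.05
tcp_pos: [0.5771, 0.2306, 0.0363]
orientation: [0.154, 0.776, 0.575, -0.208]
wrist_force: [0.3, 2.4, -1.0]
finger_gap: 0.0002
```

```bash
python3 -c "
from h import *
s,M=show();p=cam('scene');save(p,'b2.png',(300,130,500,310),4)"
```

```text
t20.05 tcp [0.5771 0.2306 0.0363] loc [-0.1173 -0.0009  0.0363] F [ 0.3  2.4 -1. ] gap 0.0002 q [ 0.432  0.84   0.329  1.426 -0.383  2.369]
  yawY -16.89 ztool [-0.1449 -0.4781 -0.8662] Flocal [-2.4 -0.5 -1. ]
```

View pics/b2.png

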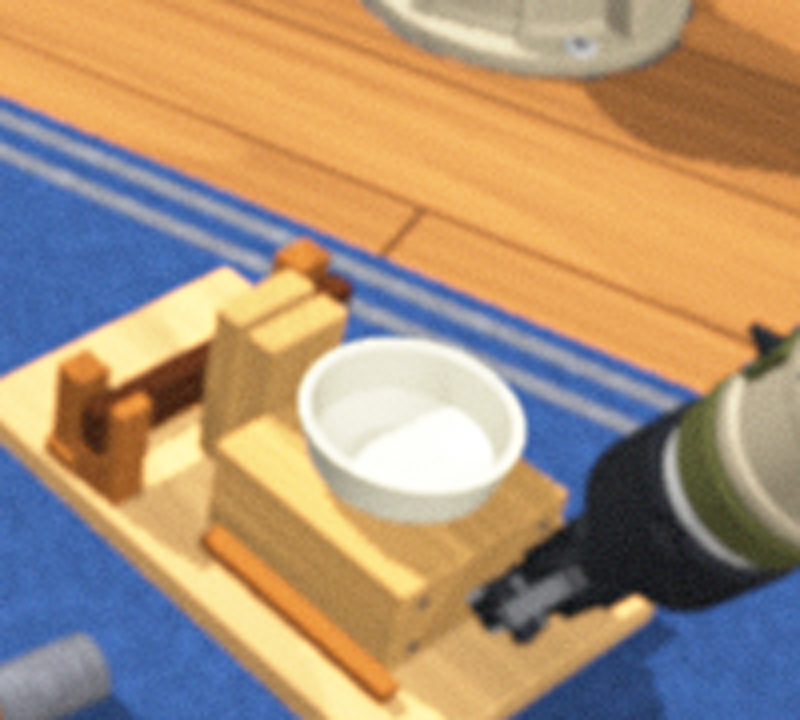

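Call:
send_rows(deltas=[[[-0.06, -0.19, 0.1, 0, 0, 0], [-0.12, -0.38, 0.2, 0, 0, 0], [-0.17, -0.57, 0.3, 0, 0, 0], [-0.2, -0.67, 0.3, 0, 0, 0]]])

```text
clock: 20.5
tcp_pos: [0.5752, 0.224, 0.0395]
orientation: [0.154, 0.776, 0.575, -0.207]
wrist_force: [0.6, 3.2, -0.9]
finger_gap: -0.0001
```

```bash
python3 -c "
from h import *
s,M=show()"
```

```text
t20.50 tcp [0.5752 0.224  0.0395] loc [-0.1104 -0.0008  0.0395] F [ 0.6  3.2 -0.9] gap -0.0001 q [ 0.425  0.826  0.31   1.418 -0.385  2.362]
  yawY -16.9 ztool [-0.1448 -0.4779 -0.8664] Flocal [-3.3 -0.3 -0.9]
```

Call:
send_rows(deltas=[[[-0.04, -0.14, 0, 0, 0, 0], [-0.08, -0.28, 0, 0, 0, 0], [-0.12, -0.38, 0, 0, 0, 0], [-0.12, -0.38, 0, 0, 0, 0]]])

```text
clock: 20.9
tcp_pos: [0.575, 0.223, 0.0395]
orientation: [0.153, 0.777, 0.576, -0.205]
wrist_force: [2.8, 11.3, -1.3]
finger_gap: -0.0002
```

```bash
python3 -c "
from h import *
s,M=show();p=cam('scene');save(p,'b3.png',(300,130,500,310),4)
p=cam('top');save(p,'b3t.png',(120,180,270,300),5)"
```

```text
t20.90 tcp [0.575  0.223  0.0395] loc [-0.1095 -0.0007  0.0395] F [ 2.8 11.3 -1.3] gap -0.0002 q [ 0.422  0.819  0.3    1.408 -0.383  2.358]
  yawY -16.87 ztool [-0.1419 -0.4735 -0.8693] Flocal [-11.6  -0.6  -1.3]
```

View pics/b3.png

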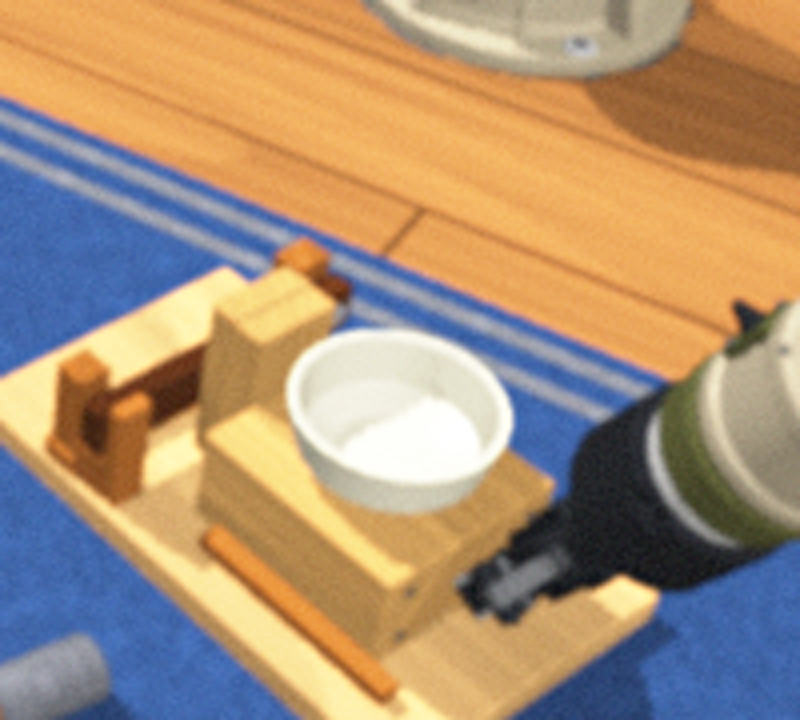

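View pics/b3t.png

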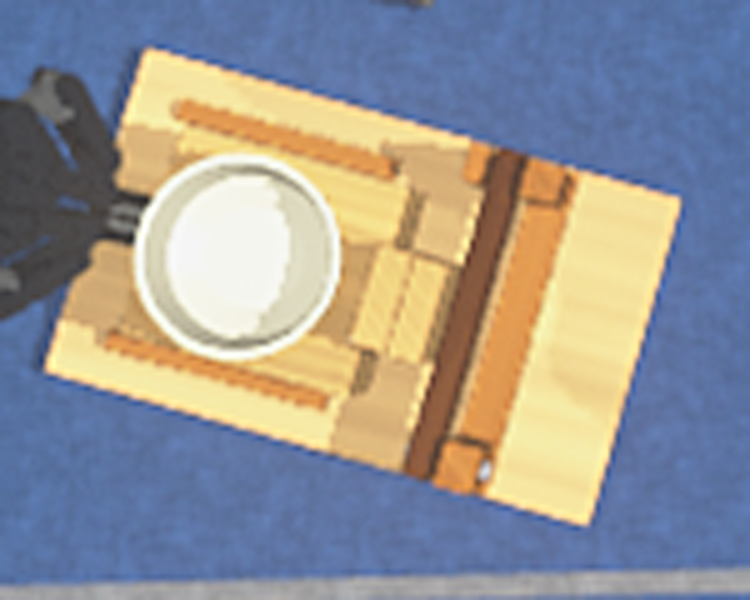

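The spacers are now flush together, and the force rose sharply to 11.6 N, so the stack is pinched against the bar. I'll add a little more push.

Call:
send_rows(deltas=[[[-0.04, -0.12, 0, 0, 0, 0], [-0.07, -0.22, 0, 0, 0, 0], [-0.07, -0.22, 0, 0, 0, 0], [-0.07, -0.22, 0, 0, 0, 0], [-0.07, -0.22, 0, 0, 0, 0], [-0.07, -0.22, 0, 0, 0, 0], [-0.07, -0.22, 0, 0, 0, 0]]])

```text
clock: 21.7
tcp_pos: [0.575, 0.2229, 0.0396]
orientation: [0.152, 0.777, 0.576, -0.203]
wrist_force: [2.9, 18.1, 0.2]
finger_gap: -0.0
```

```bash
python3 -c "
from h import *
s,M=show()
p=cam('top');L=loc(cloud(p))
m=(abs(L[...,0]-.033)<.03)&(abs(L[...,1])<.04)&(L[...,2]>.105)&(L[...,2]<.12);q=L[m]
print('s12',len(q),np.percentile(q,[1,50,99],axis=0).round(4).tolist());print(cv2.minAreaRect((q[:,:2]*1000).astype(np.float32)))
m=(abs(L[...,2]-.0735)<.004)&(abs(L[...,1])>.03)&(abs(L[...,1])<.05)&(L[...,0]<.03)&(L[...,0]>-.03)
print('plinth front',np.percentile(L[m][:,0],[97,99.5]))
m=(abs(L[...,0]-.0625)<.006)&(abs(L[...,1])<.055)&(L[...,2]>.06);print('bar z',[np.median(L[m&(abs(L[...,1]-y)<.01)][:,2]).round(4) for y in(-.04,0,.04)])
p=cam('scene');save(p,'b4.png',scale=1.4);save(p,'b4c.png',(330,180,400,270),8);L=loc(cloud(p))
m=(abs(L[...,0]-.033)<.03)&(abs(L[...,1])<.04)&(L[...,2]>.105)&(L[...,2]<.12);q=L[m]
print('s12',len(q),np.percentile(q,[1,50,99],axis=0).round(4).tolist())
show()
"
```

```text
t21.70 tcp [0.575  0.2229 0.0396] loc [-0.1093 -0.0007  0.0396] F [ 2.9 18.1  0.2] gap -0.0 q [ 0.421  0.816  0.294  1.402 -0.382  2.355]
  yawY -16.83 ztool [-0.1398 -0.4707 -0.8711] Flocal [-18.2  -2.5   0.2]
s12 317 [[0.018, -0.0255, 0.107], [0.0362, -0.0015, 0.1132], [0.0537, 0.023, 0.1173]]
((35.71978759765625, -1.2950019836425781), (36.03358459472656, 50.82564163208008), 0.35691460967063904)
plinth front [0.01672232 0.01750786]
bar z [np.float64(0.0724), np.float64(0.072), np.float64(0.0723)]
s12 434 [[0.0039, -0.0254, 0.1053], [0.0334, 0.0018, 0.1139], [0.0554, 0.0242, 0.1173]]
t21.80 tcp [0.575  0.2229 0.0396] loc [-0.1093 -0.0007  0.0396] F [ 1.6 17.2 -0.6] gap -0.0002 q [ 0.421  0.816  0.294  1.402 -0.382  2.355]
  yawY -16.83 ztool [-0.1398 -0.4707 -0.8712] Flocal [-16.9  -3.5  -0.6]
```

View pics/b4.png

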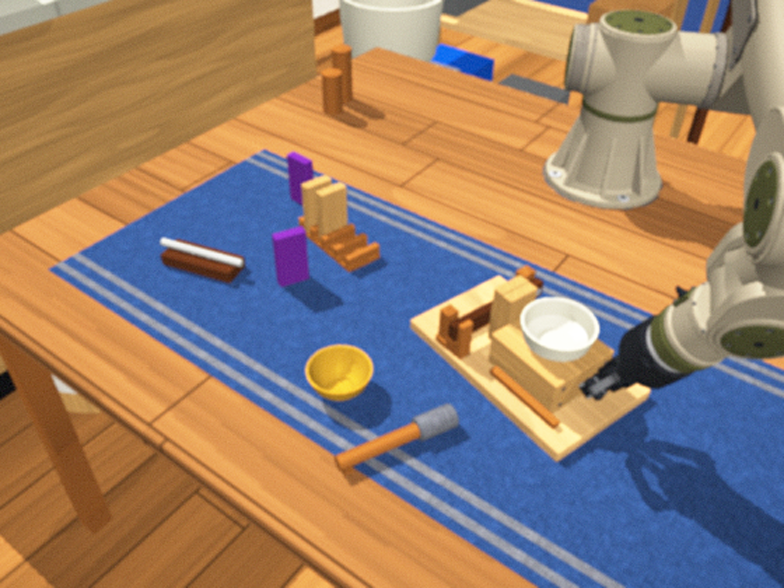

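View pics/b4c.png

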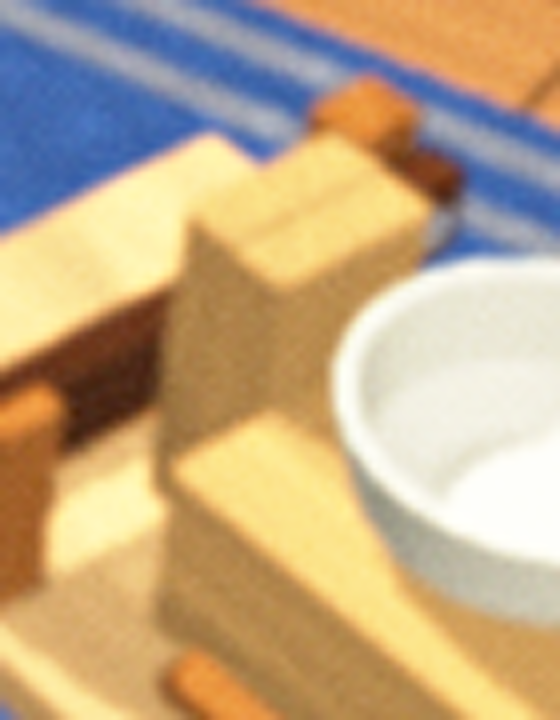

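```bash
python3 -c "
from h import *
show();print(hand_in())"
```

```text
t21.80 tcp [0.575  0.2229 0.0396] loc [-0.1093 -0.0007  0.0396] F [ 1.6 17.2 -0.6] gap -0.0002 q [ 0.421  0.816  0.294  1.402 -0.382  2.355]
  yawY -16.83 ztool [-0.1398 -0.4707 -0.8712] Flocal [-16.9  -3.5  -0.6]
the job is handed in; nothing more can be done
None
```

I shut the keeper bar into its fork and stood two wooden spacers upright in the gap. I then pushed the plinth from behind with shut, tilted fingers and handed in at 21.8 s with the push still on. The gap was 54.5 mm, so two spacers left 18.5 mm, within the 28 mm travel.

- **Bar:** it lies flat, with its top at 72 mm along its length, as it should.
- **Spacers:** the stack measures 36.0 mm, upright and flush, about 1 mm off the middle of the board. It reaches the bar face; the plinth has moved about 17–18 mm and is against it.
- **Push:** a steady 17–18 N holds the pinch.
- **Left alone:** two spacers remain in the rack. The brass bowl, mallet, chime and purple blocks look untouched in the last picture.

No check failed. The last scene-camera numbers for the stack's near edge also caught part of the bowl's rim, so I relied on the top camera for that edge.

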